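Stop the hotplate stirrer and lift its vial block off level

ROBOT

A 7-joint arm with a two-finger parallel gripper is mounted at the origin on a cart in front of the work surface, level with it; the furniture and walls round the work are solid. World frame = base frame: x ahead of the robot, y to its left, z up, the work surface at z = 0. Lengths are in m, angles in rad, forces in N, time in s.
With the tool pointing down it reaches from about 0.4 to 0.85 m from the base axis. Payload 10.4 kg.
Tool frame: the origin (TCP) lies on the centre line of the jaws, within the pads' length; the fingertips stand 11 mm ahead of it and the grasp point (between the pads) lies 8 mm behind it (tip_reach is the distance from the TCP to the fingertips, in m); z points along the fingers, y is the line along which they close (so a half turn about z gives the same grasp; the last joint's range is limited). The gripper opens to 85 mm and grips with 20 to 120 N. Pads are 22 mm wide; open, the fingers measure 114 mm over their backs; the gripper's body (76 mm by 85 mm) begins 54 mm behind the grasp point. The pads swing forward as they close: fully open they stand 13 mm farther back than shut.
Start: joints at [1.286, 0.332, -0.065, 1.46, 0.022, 1.35, -0.088], TCP at [0.162, -0.604, 0.242] pointing down, gripper open.
Joint ranges: [-2.6, 2.6], [-0.5, 2.12], [-1.47, 1.34], [0.16, 2.42], [-1.27, 4.41], [0.06, 2.06], [-2.6, 2.6]. Speed limits (rad/s): [2.22, 2.22, 2.79, 2.79, 3.14, 3.14, 3.14].

INTERFACE

Orientations are given as a unit quaternion [x, y, z, w].
In Python, from workcell import get_obs, camera, hand_in, tip_reach gives the robot as it stands. The module is installed in compiled form; this text tells all that it offers.
- The arm moves only by the tool move_arm, never from a script. Its argument "plan" is a list of rows, each an object with "delta_pos": the shift along the tool's x, y, z in normalised numbers (1 is 0.6 m), a list of three; "turn": the turn, a rotation vector about the tool's x, y, z in a scale on which 1.0 is 4 rad, a list of three; "fingers": the closure, from 0 (fully open) to 1 (shut). A call has 1 to 12 rows; each row is the pose to reach, as a shift and turn from the pose commanded when the call began, along the tool's axes at that moment; what a row does not reach only later rows make up. A row lasts 1/8 s, in which the tool goes at most 62.5 mm and 10.7 degrees, less where a joint would pass 70% of its speed; a pose out of reach is approached as far as the arm can. No shift or turn number may pass 1 either way. A call with a gripper value outside its range is refused whole. The fingers move at their own pace and stop on an object; "force" is the grip in N (left out, the last holds). Time passes only in rows, so rows that repeat a pose let the fingers close. It gives the time, the measured TCP pose, the force, the opening and the grip force at its end, in the units of the state.
- get_obs(): the state, without advancing time (a new reading comes with each control period).
- camera(name): name is "side" or "top"; returns a dict with "color" (400x640x3 uint8, red, green, blue), "range_z" (400x640 float32, m along the optical axis (not along the pixel's ray), 0 where there is no reading), "fx", "fy", "cx", "cy" (pixels), "R" (3x3) and "t" (3): a world point X has camera coordinates R X + t. Camera axes: x right, y down, z forward; pixel columns grow to the right and rows downward; lengths in m; the calibration is good to about 2 mm. A picture is of the moment at which its call begins.
- hand_in(): hands the job in; it is judged then, once.
The state is a dict: "clock": time; "joint_pos": joint angles; "joint_velocities": joint speeds; "tau": joint torques, N m; "position": TCP position; "ee_rot": TCP orientation; "ft_force": force on the tool from outside, world axes, zero at the start; "torque": the same for the moment, N m; "grip_width": opening from 0.0 (shut) to 1.0 (fully open); "grasp_force": force on a finger pad.
Only numpy, scipy, OpenCV 4.12 (cv2) and the standard library are available. Lean on these libraries where they do the work, as an engineer would, in place of code of your own. Each camera call takes 0.05 s, during which the arm holds its last target. There are 200 camera calls.

TASK

Shut down the hotplate stirrer: press its round mushroom stop button fully down and let it spring back, then turn the speed knob beside it anticlockwise all the way back to zero. After that take the aluminium vial block by its lifting bar, lift it about 10 cm clear of the plate and finish while still holding it there in the gripper, steady and level, with all three vials still in their wells. Do not disturb the glassware, tape roll or other things standing around.

Things in the scene. Friction and masses are not known exactly. Their poses are not given: they have to be found in the camera images.
- stirrer: White hotplate stirrer, 260 (x) x 170 (y) mm, fixed. Origin: centre of its underside on the bench; x points from its front (robot side) to its back. Control deck in front, 45 mm high; behind it a white square plate, 150 x 150 mm, top 65 mm high, centre 45 mm behind the origin. On the deck, 85 mm in front of the origin: mushroom stop 45 mm to the left (+y), speed knob 45 mm to the right.
- plate_centre (a point): Centre of the top face of the square plate, 65 mm above the bench. Axes as the stirrer's.
- stop (a joint): Travel of the mushroom stop in m: 0 = up, 0.006 = fully down. A spring pushes it back up; it needs about 1.2 N to start and 4.8 N to reach the bottom.
- stop_top (a point): Top centre of the mushroom stop's black domed head (42 mm diameter), 71 mm above the bench when up. It is pressed straight down.
- speed (a joint): Angle of the speed knob in rad: 0 = zero speed, against its hard end stop, at the long tick of the scale; it grows as the knob is turned clockwise seen from above, at most 1.6. It starts somewhere between 0.7 and 1.3. It stays where it is left (friction about 0.03 N m).
- speed_grip (a point): On the speed knob's vertical axis, 82 mm above the bench. The knob is a bar 42 mm long, 14 mm thick, up to 89 mm above the bench, on a 44 mm disc whose top is 59 mm above the bench. Axes turn with the knob: bar along x, grip it across y; a white line on its -x end is the pointer. At joint 0 the bar lies along the stirrer's x, pointer to the front.
- block: Square aluminium vial block, loose on the plate, 90 x 90 x 36 mm high, 0.35 to 0.65 kg, with four wells 21 mm wide, 26 mm deep (at x +-28, y +-24 mm) and a black lifting bar on two steel posts. Origin: centre of its underside; z up; y along the bar. Three wells hold a vial. Turned up to 35 degrees either way to the stirrer.
- bar (a point): Centre of the black lifting bar, 86 mm above the block's underside. It is 84 mm long along the block's y, 12 mm thick along the block's x (grip it across this, from above), 14 mm high; 43 mm free height between it and the block's top; the vials' caps end 31 mm below its underside. Axes as the block's.
- vial_0: Brown capped glass vial, 18 mm diameter, 38 mm high, 20 g, standing loose in the well at x +28, y +24 mm of the block, on the well's floor 10 mm above the block's underside; it looks 12 mm out of the block. Origin: centre of its underside.
- vial_1: The same, in the well at x +28, y -24 mm.
- vial_2: The same, in the well at x -28, y +24 mm.
- beaker: Bystander: empty glass beaker, 74 mm diameter, 96 mm high, standing at the left of the stirrer. Origin: centre of its underside.
- petri: Bystander: glass petri dish, 88 mm diameter, 14 mm high, lying in front at the left of the stirrer. Origin: centre of its underside.
- cylinder: Bystander: glass measuring cylinder on a six-sided blue foot 62 mm wide, 32 mm tube, 211 mm high, standing at the right of the stirrer. Origin: centre of its underside.
- tape: Bystander: roll of tape, 98 mm diameter, 25 mm high, lying on the bench to the right. Origin: centre of its underside.
- spare_stopper: Bystander: black rubber stopper, 26 mm diameter, 22 mm high, standing on the bench to the right. Origin: centre of its underside.
Things that resemble listed ones, but are neither listed nor needed, are in the scene too. Leave any turquoise look-alike of the block alone.

How it is judged:
On the way, in this order (a step that is already met when the one before it is completed fails the run):
1. the mushroom stop is pressed down (value of joint stop above 0.0045 m), for 0.1 s.
2. the stop is let up and the speed knob is turned back to zero (value of joint stop below 0.0015 m and value of joint speed below 0.12 rad), for 0.2 s.
3. the block is lifted clear of the plate in the fingers, level (z of block in the frame of plate_centre above 0.05 m and angle between block's own z axis and vertical below 0.1 rad and contact force between block and the fingers above 2 N), for 0.2 s.
At the end, for the whole second after the job is handed in: Block held in the fingers, underside 60 to 160 mm above the plate, touching neither stirrer nor glassware, tilted under 0.09 rad, still (20 mm/s, 0.1 rad/s); three vials upright in their wells; knob within 0.12 rad of zero; stop up again (all of step 2 and z of block in the frame of plate_centre between 0.06 and 0.16 m and angle between block's own z axis and vertical below 0.09 rad and linear speed of block below 0.02 m/s and angular speed of block below 0.1 rad/s and contact force between block and the fingers above 2 N and contact force between block and stirrer below 0.1 N and contact force between block and beaker below 0.1 N and contact force between block and cylinder below 0.1 N and horizontal distance between each of vial_0, vial_1, vial_2 and block below 0.046 m and z of vial_0 in the frame of block between 0.005 and 0.016 m and angle between each of vial_0, vial_1, vial_2's own z axis and vertical below 0.25 rad and z of vial_1 in the frame of block between 0.005 and 0.016 m and z of vial_2 in the frame of block between 0.005 and 0.016 m); the arm keeps its last pose, push and grip.
It fails at once if the block is tipped by more than 0.25 rad (angle between block's own z axis and vertical above 0.25 rad).
It fails at once if the block is shoved more than 40 mm across before it is lifted (z of block in the frame of plate_centre below 0.01 m and distance of block from where it was at the start of the episode above 0.04 m).
It fails at once if a bystander is moved by more than 30 mm (distance of any of beaker, petri, cylinder, tape, spare_stopper from where it was at the start of the episode above 0.03 m).
It also fails if it takes over 58 s, if anything falls off the work surface, if the arm or the gripper's body presses on something with over 40 N, if the wrist force passes 120 N, or if a joint passes its speed limit or range.

## Working session

There is one attempt and no reset: what is moved stays moved. The work goes in short steps, Python scripts to look and compute and a tool call to move; the robot and the scene stay as the last step left them, time stands still between calls to the robot, and variables do not carry over. Pictures are saved under pics/ and viewed, at most 10 in all, crops included, and the job is handed in when it is done.

Besides the shell and the picture viewer there is one more tool, called as name([rows], argument=value, ...), one row to a line, values as JSON. move_arm: Moves the arm, as the interface text tells. Its arguments: {"type":"object","properties":{"plan":{"type":"array","items":{"type":"object","properties":{"delta_pos":{"type":"array","items":{"type":"number"}},"turn":{"type":"array","items":{"type":"number"}},"fingers":{"type":"number"}}}},"force":{"type":"number"}},"required":["plan"]}

```bash
mkdir -p pics
python3 - <<'E'
from workcell import *
import cv2,numpy as np
o=get_obs();print({k:np.round(v,3).tolist() for k,v in o.items()},tip_reach)
for n in("top","side"):
    c=camera(n);np.savez(n+".npz",**c);cv2.imwrite(f"pics/{n}0.png",c["color"][:,:,::-1])
    print(n,c["fx"],c["cx"],c["cy"],np.round(c["R"],3).tolist(),np.round(-c["R"].T@c["t"],3))
E
```

```text
{'clock': 0.0, 'joint_pos': [1.286, 0.333, -0.065, 1.461, 0.022, 1.35, -0.088], 'joint_velocities': [-0.001, 0.0, 0.0, -0.001, 0.002, -0.001, 0.002], 'tau': [-0.001, -62.545, 0.049, -39.16, 0.016, 0.01, -0.0], 'position': [0.162, -0.603, 0.241], 'ee_rot': [0.991, 0.131, -0.0, -0.001], 'ft_force': [0.258, 0.025, 0.092], 'torque': [-0.01, 0.015, 0.031], 'grasp_force': 0.0, 'grip_width': 1.001} 0.011
top 397.39084312630666 320.1337353534995 207.23999504513824 [[-0.024, -0.999, -0.036], [-0.986, 0.03, -0.163], [0.164, 0.031, -0.986]] [0.374 0.02  1.109]
side 435.3524868878574 325.73429561829875 208.57427342303515 [[-0.992, -0.129, 0.009], [-0.078, 0.539, -0.839], [0.103, -0.833, -0.544]] [0.461 0.909 0.684]
```

View pics/top0.png

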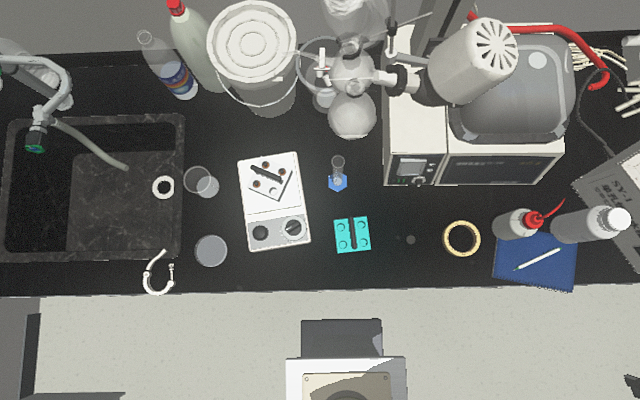

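View pics/side0.png

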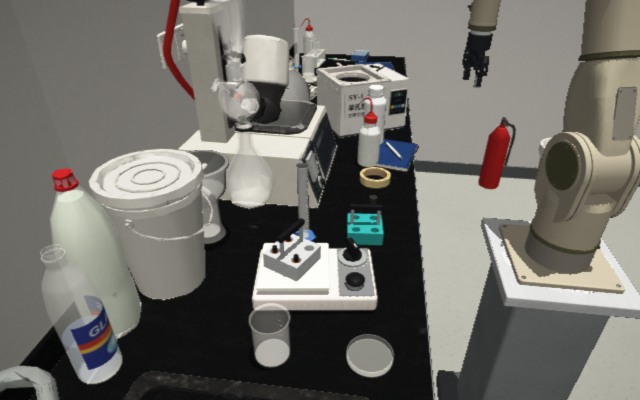

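The top view shows the stirrer at (273,200). Possible targets, with top pixels:
- **Block:** grey block on the plate at (270,178), or the turquoise look-alike at (352,235), which I reject.
- **Stop:** black dome on the deck at (260,233), or the spare stopper at (410,239), which I reject.
- **Knob:** (293,228).

Next, a close crop to check these choices.

```bash
cat > h.py <<'E'
import numpy as np,cv2
def load(n):return dict(np.load(n+".npz"))
def ray(c,u,v,z):
    d=c["R"].T@np.array([(u-c["cx"])/c["fx"],(v-c["cy"])/c["fy"],1.]);o=-c["R"].T@c["t"]
    return o+d*(z-o[2])/d[2]
def cloud(c):
    v,u=np.mgrid[:400,:640];z=c["range_z"]
    P=np.stack([(u-c["cx"])/c["fx"]*z,(v-c["cy"])/c["fy"]*z,z],-1)-c["t"]
    P=P@c["R"];P[z==0]=np.nan;return P
def proj(c,X):
    p=c["R"]@np.array(X)+c["t"];return np.array([c["cx"]+c["fx"]*p[0]/p[2],c["cy"]+c["fy"]*p[1]/p[2]])
E
python3 - <<'E'
from h import *
t=load("top");s=load("side")
a=cv2.resize(t["color"][145:255,232:316],None,fx=5,fy=5,interpolation=cv2.INTER_CUBIC)
b=cv2.resize(s["color"][210:315,245:385],None,fx=2.5,fy=2.5,interpolation=cv2.INTER_CUBIC)
im=np.zeros((550,a.shape[1]+b.shape[1],3),np.uint8);im[:,:a.shape[1]]=a;im[:b.shape[0],a.shape[1]:]=b
cv2.imwrite("pics/crop.png",im[:,:,::-1])
P=cloud(t);P2=cloud(s)
for n,C,Q in(("top",t,P),("side",s,P2)):
    x,y,z=np.moveaxis(Q,-1,0);box=(x>.3)&(x<.75)&(y>0)&(y<.35)
    for lo,hi in((.04,.05),(.060,.070),(.095,.107),(.140,.165),(.068,.075),(.08,.095)):
        m=box&(z>lo)&(z<hi)
        if m.sum()>5:
            r=cv2.minAreaRect((Q[m][:,:2]*1000).astype(np.float32));print(n,lo,hi,m.sum(),np.round(r[0],1),np.round(r[1],1),round(r[2],1),Q[m].mean(0).round(4))
E
```

```text
top 0.04 0.05 1985 [575.5 169.6] [258.2 346.4] 8.4 [0.5178 0.1741 0.045 ]
top 0.06 0.07 1858 [608.  193.4] [286.  258.8] 50.8 [0.5963 0.1907 0.0649]
top 0.095 0.107 900 [629.4 165.2] [127.7 362.2] 14.3 [0.6221 0.1837 0.1004]
top 0.14 0.165 255 [642.   87.9] [122.7 244.7] 27.0 [0.6431 0.1293 0.1556]
top 0.068 0.075 216 [612.6 179.9] [263.4 257.8] 42.1 [0.5605 0.1943 0.0703]
top 0.08 0.095 224 [580.7 187.8] [344.  169.4] 75.9 [0.5654 0.1626 0.0883]
side 0.04 0.05 2486 [576.2 173.3] [257.9 339. ] 8.2 [0.539  0.2178 0.0454]
side 0.06 0.07 2011 [615.3 171.3] [271.4 280.7] 39.6 [0.5947 0.2234 0.0654]
side 0.095 0.107 1097 [634.6 164.1] [133.6 367.6] 16.5 [0.6239 0.1868 0.1009]
side 0.14 0.165 447 [645.   89.7] [120.6 249.8] 27.2 [0.6499 0.114  0.1535]
side 0.068 0.075 353 [622.  176.9] [255.2 275.2] 41.1 [0.5704 0.211  0.0709]
side 0.08 0.095 639 [592.9 151.6] [216.6 370.7] 16.5 [0.6016 0.2031 0.088 ]
```

View pics/crop.png

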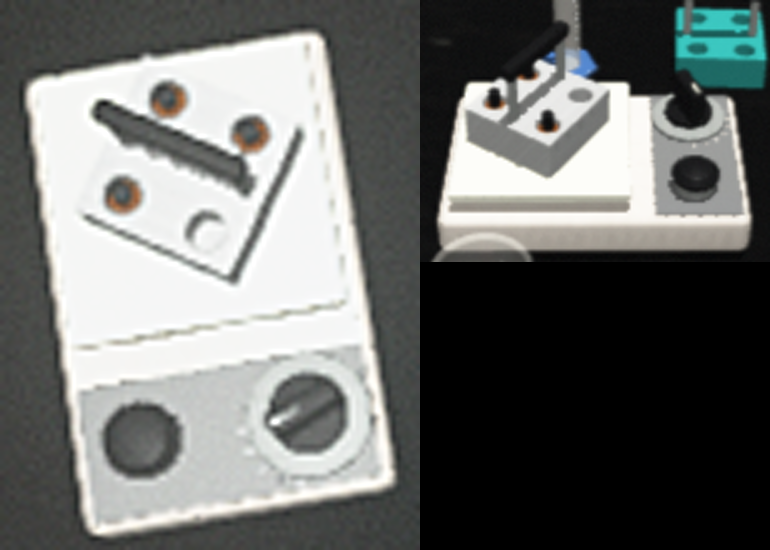

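The crop shows the grey block with three brown vials and its empty well at crop (208,230). The bar runs from (100,110) to (250,185). The stop dome is at (142,440), and the knob is at (308,410) with its white pointer to the left at (275,418). This matches the description, so I'll measure it.

Run:
```python
from h import *
def rect(n,Q,m,seed=None):
    m=m.astype(np.uint8)
    k,l,st,_=cv2.connectedComponentsWithStats(m)
    if k<2:return
    i=1+np.argmax(st[1:,4]);q=Q[l==i]
    r=cv2.minAreaRect((q[:,:2]*1000).astype(np.float32));print(n,len(q),np.round(r[0],1),np.round(r[1],1),round(r[2],1),"mean",q.mean(0).round(4),"zmed",np.median(q[:,2]).round(4))
    return q
for cn,roi in(("top",(145,255,232,316)),("side",(215,312,250,380))):
    c=load(cn);Q=cloud(c);x,y,z=np.moveaxis(Q,-1,0)
    B=np.zeros((400,640),bool);B[roi[0]:roi[1],roi[2]:roi[3]]=1
    rect(cn+" stirrer",Q,B&(z>.03))
    rect(cn+" body",Q,B&(z>.03)&(z<.068)&(c["color"].min(2)>90))
    rect(cn+" blocktop",Q,B&(z>.096)&(z<.107))
    q=rect(cn+" bar",Q,B&(z>.142)&(z<.17)&(c["color"].max(2)<110))
    rect(cn+" stop",Q,B&(z>.058)&(z<.085)&(c["color"].max(2)<110)&(x<.5)&(y>.165))
    rect(cn+" knobtop",Q,B&(z>.080)&(z<.1)&(x<.52)&(y<.19))
    if cn=="top":
        g=c["color"]
        # edges by pixel rays: body outline corners, from crop view
        for nm,u,v,h in(("stop",142,440,.069),("knob",308,410,.059),("ptr",272,418,.089),("barend+",343,402,.089)):
            print(nm,ray(c,232+u/5-.5+.1,145+v/5-.4,h).round(4))
```

```text
top stirrer 5707 [576.1 183. ] [264.2 170.3] 8.0 mean [0.5652 0.1775 0.0666] zmed 0.0634
top body 4030 [576.1 183.2] [264.1 170.2] 8.1 mean [0.552  0.1764 0.0533] zmed 0.0488
top blocktop 860 [623.9 183.8] [91.2 90.6] 64.8 mean [0.6219 0.1831 0.1006] zmed 0.1007
top bar 156 [622.8 183.3] [83.5 10.7] 64.7 mean [0.6219 0.1826 0.1568] zmed 0.1572
top stop 161 [482.9 214.4] [38.8 32.8] 88.6 mean [0.4833 0.2145 0.0674] zmed 0.0677
top knobtop 90 [496.2 126.2] [14.3 40.9] 30.7 mean [0.4956 0.126  0.088 ] zmed 0.088
stop [0.4835 0.2137 0.069 ]
knob [0.4981 0.1266 0.059 ]
ptr [0.4909 0.1423 0.089 ]
barend+ [0.4982 0.1053 0.089 ]
side stirrer 7731 [575.2 178. ] [260.  353.2] 8.3 mean [0.5755 0.2139 0.0677] zmed 0.0646
side body 4756 [573.9 187.1] [260.  173.6] 8.3 mean [0.5634 0.2217 0.0517] zmed 0.0469
side blocktop 974 [624.1 185.9] [93.5 92.3] 65.4 mean [0.6207 0.1933 0.1011] zmed 0.1013
side bar 246 [623.3 187.1] [82.9 13.8] 65.3 mean [0.6237 0.1913 0.1549] zmed 0.1567
side stop 213 [481.8 220.5] [35.9 35.9] 5.7 mean [0.4826 0.2236 0.067 ] zmed 0.0679
side knobtop 106 [497.3 128.8] [14.  43.9] 30.3 mean [0.4966 0.1325 0.0873] zmed 0.0882
```

```bash
cat > g.py <<'E'
import sys,numpy as np
from scipy.spatial.transform import Rotation as Ro
from workcell import get_obs
# usage: g.py x y z phi_deg ...  -> deltas from present pose
o=get_obs();R=Ro.from_quat(o["ee_rot"]);p=np.array(o["position"])
phi=np.degrees(np.arctan2(*R.as_matrix()[[1,0],0]))
print("t",o["clock"],"p",p.round(4),"phi",round(phi,1),"q",np.round(o["joint_pos"],2),"F",np.round(o["ft_force"],1),"w",round(o["grip_width"],3),"g",o["grasp_force"])
a=np.array(sys.argv[1:],float).reshape(-1,4)
for x,y,z,f in a:
    T=Ro.from_euler("z",f,degrees=True)*Ro.from_euler("x",180,degrees=True)
    print("d",R.inv().apply(np.array([x,y,z])-p).round(4),"turn",(R.inv()*T).as_rotvec().round(4))
E
python3 g.py .38 -.25 .28 60  .484 .216 .28 98
python3 - <<'E'
from h import *
c=load("top");Q=cloud(c)
print(ray(c,337,184,.01).round(3), ray(c,338,160,.211).round(3))
E
```

```text
t 0.1 p [ 0.1617 -0.6034  0.2416] phi 15.0 q [ 1.29  0.33 -0.06  1.46  0.02  1.35 -0.09] F [ 0.7 -0.6 -0.1] w 1.001 g 0.0
d [ 0.3023 -0.2849 -0.038 ] turn [-1.200e-03 -5.000e-04 -7.854e-01]
d [ 0.5234 -0.7081 -0.0375] turn [-1.0000e-03 -9.0000e-04 -1.4486e+00]
[0.621 0.006 0.01 ] [0.633 0.004 0.211]
```

The rows are not in the units I measure in: shifts go in shares of 0.6 m and turns go in shares of 4 rad. I convert before sending: 0.302 m / 0.6 = 0.5033, -0.038 m / 0.6 = -0.0633, -0.785 rad / 4 = -0.1963.

move_arm([
  {"delta_pos": [0.0667, -0.06, -0.0633], "turn": [0, 0, -0.025], "fingers": 0.5},
  {"delta_pos": [0.1333, -0.125, -0.0633], "turn": [0, 0, -0.0625], "fingers": 1},
  {"delta_pos": [0.2, -0.1883, -0.0633], "turn": [0, 0, -0.1], "fingers": 1},
  {"delta_pos": [0.2667, -0.2517, -0.0633], "turn": [0, 0, -0.125], "fingers": 1},
  {"delta_pos": [0.3333, -0.315, -0.0633], "turn": [0, 0, -0.15], "fingers": 1},
  {"delta_pos": [0.4, -0.3767, -0.0633], "turn": [0, 0, -0.175], "fingers": 1},
  {"delta_pos": [0.4667, -0.44, -0.0633], "turn": [0, 0, -0.1963], "fingers": 1},
  {"delta_pos": [0.5033, -0.475, -0.0633], "turn": [0, 0, -0.1963], "fingers": 1},
  {"delta_pos": [0.5033, -0.475, -0.0633], "turn": [0, 0, -0.1963], "fingers": 1},
])

```text
clock: 1.23
position: [0.3808, -0.2481, 0.2803]
ee_rot: [0.865, 0.502, 0.0, 0.0]
ft_force: [-0.1, -0.6, 0.1]
grip_width: -0.0
grasp_force: 0.0
```

```bash
python3 g.py .484 .216 .28 98  .484 .216 .12 98
```

```text
t 1.225 p [ 0.3808 -0.2481  0.2803] phi 60.2 q [ 0.95 -0.05 -0.45  1.81 -0.02  1.38 -0.02] F [-0.1 -0.6  0.1] w -0.0 g 0.0
d [ 4.541e-01 -1.409e-01  3.000e-04] turn [ 1.000e-04  0.000e+00 -6.592e-01]
d [ 0.4541 -0.1409  0.1603] turn [ 1.000e-04  0.000e+00 -6.592e-01]
```

In the tool's units: 0.454 m / 0.6 = 0.7567, 0.12 m / 0.6 = 0.2, -0.66 rad / 4 = -0.165.

move_arm([
  {"delta_pos": [0.0917, -0.0283, 0], "turn": [0, 0, -0.02], "fingers": 1},
  {"delta_pos": [0.1833, -0.0567, 0], "turn": [0, 0, -0.04], "fingers": 1},
  {"delta_pos": [0.275, -0.085, 0], "turn": [0, 0, -0.06], "fingers": 1},
  {"delta_pos": [0.3667, -0.1133, 0], "turn": [0, 0, -0.0825], "fingers": 1},
  {"delta_pos": [0.4583, -0.1417, 0], "turn": [0, 0, -0.105], "fingers": 1},
  {"delta_pos": [0.55, -0.17, 0], "turn": [0, 0, -0.125], "fingers": 1},
  {"delta_pos": [0.6417, -0.1983, 0], "turn": [0, 0, -0.145], "fingers": 1},
  {"delta_pos": [0.725, -0.225, 0], "turn": [0, 0, -0.165], "fingers": 1},
  {"delta_pos": [0.7567, -0.235, 0], "turn": [0, 0, -0.165], "fingers": 1},
  {"delta_pos": [0.7567, -0.235, 0.1], "turn": [0, 0, -0.165], "fingers": 1},
  {"delta_pos": [0.7567, -0.235, 0.2], "turn": [0, 0, -0.165], "fingers": 1},
  {"delta_pos": [0.7567, -0.235, 0.2667], "turn": [0, 0, -0.165], "fingers": 1},
])

```text
clock: 2.72
position: [0.4843, 0.2115, 0.1172]
ee_rot: [0.658, 0.753, -0.001, -0.0]
ft_force: [0.7, 0.1, 1.0]
grip_width: -0.001
grasp_force: 0.0
```

```bash
python3 g.py .484 .216 .082 98
python3 - <<'E'
from workcell import *
import cv2,numpy as np
ims=[]
for n,b in(("top",(130,260,220,350)),("side",(180,310,250,380))):
    c=camera(n)["color"][b[0]:b[1],b[2]:b[3],::-1];ims.append(cv2.resize(c,(400,400)))
cv2.imwrite("pics/a.png",np.hstack(ims))
E
```

```text
t 2.725 p [0.4843 0.2115 0.1172] phi 97.7 q [ 0.3   0.38 -0.93  1.82  0.34  1.11 -0.62] F [0.7 0.1 1. ] w -0.001 g 0.0
d [0.0046 0.0004 0.0352] turn [-0.0028  0.0012 -0.005 ]
```

View pics/a.png

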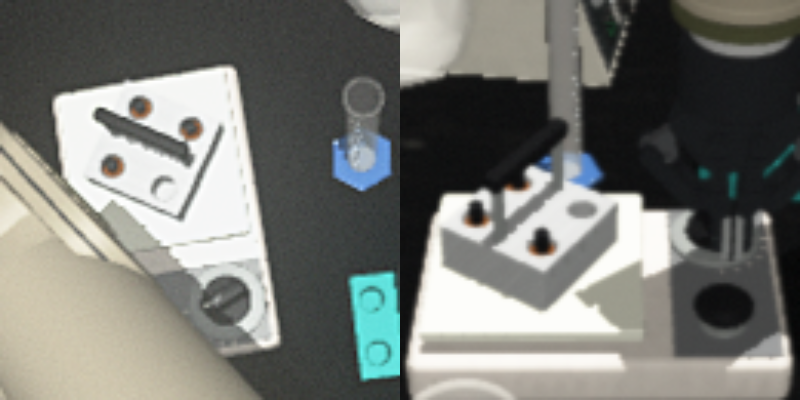

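The top view shows the arm reaching in from the left, clear of the block and knob. In the side view the closed fingers at (735,240) hang above and just in front of the stop at (722,300). Next I press.

In the tool's units: 0.04 m / 0.6 = 0.0667, 0.004 m / 0.6 = 0.0067.

move_arm([
  {"delta_pos": [0.0067, 0, 0.0333], "turn": [0, 0, 0], "fingers": 1},
  {"delta_pos": [0.0067, 0, 0.0583], "turn": [0, 0, 0], "fingers": 1},
  {"delta_pos": [0.0067, 0, 0.0617], "turn": [0, 0, 0], "fingers": 1},
  {"delta_pos": [0.0067, 0, 0.065], "turn": [0, 0, 0], "fingers": 1},
  {"delta_pos": [0.0067, 0, 0.0667], "turn": [0, 0, 0], "fingers": 1},
  {"delta_pos": [0.0067, 0, 0.0667], "turn": [0, 0, 0], "fingers": 1},
])

```text
clock: 3.58
position: [0.4846, 0.2174, 0.0807]
ee_rot: [0.657, 0.754, 0.0, 0.0]
ft_force: [-0.5, 0.2, 1.8]
grip_width: 0.001
grasp_force: 0.8
```

```bash
python3 g.py .4845 .2155 .075 98
```

```text
t 3.575 p [0.4846 0.2174 0.0807] phi 97.8 q [ 0.26  0.43 -0.9   1.85  0.39  1.05 -0.67] F [-0.5  0.2  1.8] w 0.001 g 0.8454069113668083
d [-0.0019 -0.0003  0.0057] turn [ 0.0009  0.     -0.0036]
```

In the tool's units: 0.0065 m / 0.6 = 0.0108, -0.001 m / 0.6 = -0.0017.

move_arm([
  {"delta_pos": [-0.0017, 0, 0.0033], "turn": [0, 0, 0], "fingers": 1},
  {"delta_pos": [-0.0017, 0, 0.0067], "turn": [0, 0, 0], "fingers": 1},
  {"delta_pos": [-0.0017, 0, 0.0083], "turn": [0, 0, 0], "fingers": 1},
  {"delta_pos": [-0.0017, 0, 0.01], "turn": [0, 0, 0], "fingers": 1},
  {"delta_pos": [-0.0017, 0, 0.0108], "turn": [0, 0, 0], "fingers": 1},
  {"delta_pos": [-0.0017, 0, 0.0108], "turn": [0, 0, 0], "fingers": 1},
])

```text
clock: 4.32
position: [0.4849, 0.217, 0.0752]
ee_rot: [0.657, 0.754, 0.0, 0.001]
ft_force: [-5.0, 0.2, 17.9]
grip_width: 0.001
grasp_force: 9.2
```

In the tool's units: -0.088 m / 0.6 = -0.1467, -0.08 m / 0.6 = -0.1333, -0.4 rad / 4 = -0.1.

move_arm([
  {"delta_pos": [0, 0, 0], "turn": [0, 0, 0], "fingers": 1},
  {"delta_pos": [0, 0, -0.05], "turn": [0, 0, 0], "fingers": 1},
  {"delta_pos": [0, 0, -0.1167], "turn": [0, 0, 0], "fingers": 1},
  {"delta_pos": [-0.0667, 0, -0.1333], "turn": [0, 0, -0.025], "fingers": 0.6},
  {"delta_pos": [-0.1333, 0, -0.1333], "turn": [0, 0, -0.075], "fingers": 0.4},
  {"delta_pos": [-0.1467, 0, -0.1333], "turn": [0, 0, -0.1], "fingers": 0.4},
  {"delta_pos": [-0.1467, 0, -0.1333], "turn": [0, 0, -0.1], "fingers": 0.4},
  {"delta_pos": [-0.1467, 0, -0.1333], "turn": [0, 0, -0.1], "fingers": 0.4},
])

```text
clock: 5.32
position: [0.496, 0.1297, 0.1536]
ee_rot: [0.495, 0.869, -0.0, -0.0]
ft_force: [-0.4, 0.8, 0.8]
grip_width: 0.601
grasp_force: 0.0
```

```bash
python3 g.py .4972 .1272 .074 120.5
python3 - <<'E'
from workcell import *
import cv2,numpy as np
ims=[]
for n,b in(("top",(130,260,220,350)),("side",(200,310,290,400))):
    c=camera(n);np.savez(n+"1.npz",**c);c=c["color"][b[0]:b[1],b[2]:b[3],::-1];ims.append(cv2.resize(c,(400,400),interpolation=cv2.INTER_CUBIC))
cv2.imwrite("pics/b.png",np.hstack(ims))
E
```

```text
t 5.325 p [0.496  0.1297 0.1536] phi 120.6 q [ 0.54  0.31 -1.01  1.83  0.28  1.16 -0.03] F [-0.4  0.8  0.8] w 0.601 g 0.0
d [-0.0028 -0.0002  0.0796] turn [-0.0004 -0.0002  0.0019]
```

View pics/b.png

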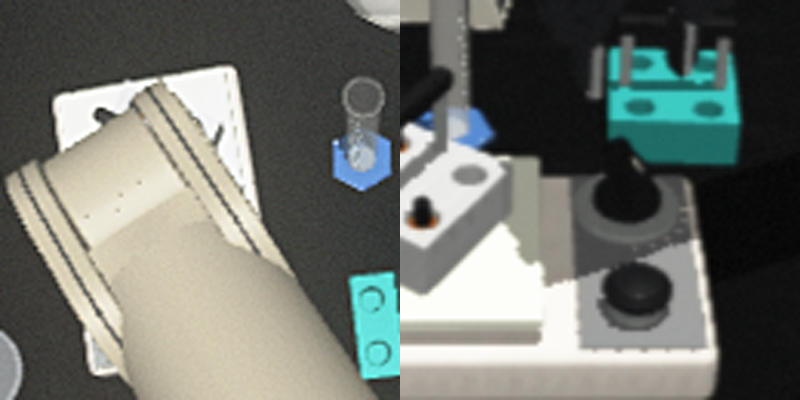

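The side view shows the stop up again at (637,290). The open fingers at (597,70) and (690,50) hang above the knob at (625,180), and the arm hides the deck from the top camera. Now I descend and grip.

In the tool's units: 0.079 m / 0.6 = 0.1317, 0.03 m / 0.6 = 0.05.

move_arm([
  {"delta_pos": [-0.0033, 0, 0.05], "turn": [0, 0, 0], "fingers": 0.4},
  {"delta_pos": [-0.0033, 0, 0.1], "turn": [0, 0, 0], "fingers": 0.4},
  {"delta_pos": [-0.0033, 0, 0.125], "turn": [0, 0, 0], "fingers": 0.4},
  {"delta_pos": [-0.0033, 0, 0.1317], "turn": [0, 0, 0], "fingers": 0.4},
  {"delta_pos": [-0.0033, 0, 0.1317], "turn": [0, 0, 0], "fingers": 0.8},
  {"delta_pos": [-0.0033, 0, 0.1317], "turn": [0, 0, 0], "fingers": 1},
  {"delta_pos": [-0.0033, 0, 0.1317], "turn": [0, 0, 0], "fingers": 1},
  {"delta_pos": [-0.0033, 0, 0.1317], "turn": [0, 0, 0], "fingers": 1},
], force=25)

```text
clock: 6.42
position: [0.4974, 0.1273, 0.0758]
ee_rot: [0.495, 0.869, -0.0, 0.0]
ft_force: [-4.3, -2.3, 7.3]
grip_width: 0.157
grasp_force: 27.3
```

```bash
python3 g.py .4975 .127 .074 188
```

```text
t 6.425 p [0.4974 0.1273 0.0758] phi 120.7 q [ 0.48  0.42 -0.95  1.9   0.4   1.03 -0.11] F [-4.3 -2.3  7.3] w 0.157 g 27.258810102939606
d [-0.0003 -0.0001  0.0018] turn [-7.0000e-04  7.0000e-04 -1.1747e+00]
```

In the tool's units: -0.001 m / 0.6 = -0.0017, -1.18 rad / 4 = -0.295.

move_arm([
  {"delta_pos": [0, 0, -0.0017], "turn": [0, 0, -0.0375], "fingers": 1},
  {"delta_pos": [0, 0, -0.0017], "turn": [0, 0, -0.075], "fingers": 1},
  {"delta_pos": [0, 0, -0.0017], "turn": [0, 0, -0.1125], "fingers": 1},
  {"delta_pos": [0, 0, -0.0017], "turn": [0, 0, -0.15], "fingers": 1},
  {"delta_pos": [0, 0, -0.0017], "turn": [0, 0, -0.1875], "fingers": 1},
  {"delta_pos": [0, 0, -0.0017], "turn": [0, 0, -0.225], "fingers": 1},
  {"delta_pos": [0, 0, -0.0017], "turn": [0, 0, -0.2625], "fingers": 1},
  {"delta_pos": [0, 0, -0.0017], "turn": [0, 0, -0.2825], "fingers": 1},
  {"delta_pos": [0, 0, -0.0017], "turn": [0, 0, -0.295], "fingers": 1},
  {"delta_pos": [0, 0, -0.0017], "turn": [0, 0, -0.295], "fingers": 1},
])

```text
clock: 7.68
position: [0.4975, 0.1278, 0.0759]
ee_rot: [-0.072, 0.997, 0.001, 0.0]
ft_force: [2.3, 3.8, -6.1]
grip_width: 0.156
grasp_force: 25.6
```

```bash
python3 g.py .4975 .127 .15 188; python3 -c "
from workcell import *;print(get_obs()['torque'])"
```

```text
t 7.675 p [0.4975 0.1278 0.0759] phi -171.7 q [ 0.64  0.54 -1.18  1.89  0.57  1.1   0.95] F [ 2.3  3.8 -6.1] w 0.156 g 25.632009208202362
d [ 0.0001 -0.0007 -0.0741] turn [0.001  0.0006 0.0049]
[ 0.87560482 -0.3907132  -0.2013851 ]
```

In the tool's units: -0.03 rad / 4 = -0.0075.

move_arm([
  {"delta_pos": [0, 0, 0], "turn": [0, 0, -0.0075], "fingers": 1},
  {"delta_pos": [0, 0, 0], "turn": [0, 0, -0.0125], "fingers": 1},
  {"delta_pos": [0, 0, 0], "turn": [0, 0, -0.0125], "fingers": 1},
])

```text
clock: 8.05
position: [0.4977, 0.1277, 0.076]
ee_rot: [-0.097, 0.995, 0.0, 0.0]
ft_force: [1.9, 4.7, -6.2]
grip_width: 0.159
grasp_force: 45.2
```

```bash
python3 g.py .4975 .127 .15 188; python3 -c "
from workcell import *;print(get_obs()['torque'])"
```

```text
t 8.05 p [0.4977 0.1277 0.076 ] phi -168.8 q [ 0.65  0.55 -1.19  1.89  0.57  1.1   1.  ] F [ 1.9  4.7 -6.2] w 0.159 g 45.23646554443985
d [ 0.0002 -0.0006 -0.074 ] turn [0.0007 0.0007 0.055 ]
[ 0.97936827 -0.42969008 -1.0466621 ]
```

In the tool's units: -0.18 m / 0.6 = -0.3, -0.14 m / 0.6 = -0.2333, 0.25 rad / 4 = 0.0625.

move_arm([
  {"delta_pos": [0, 0, 0], "turn": [0, 0, 0.0075], "fingers": 0.4},
  {"delta_pos": [0, 0, 0], "turn": [0, 0, 0.0075], "fingers": 0.3},
  {"delta_pos": [0, 0, 0], "turn": [0, 0, 0.0075], "fingers": 0.3},
  {"delta_pos": [0, 0, -0.05], "turn": [0, 0, 0.0075], "fingers": 0.3},
  {"delta_pos": [0, 0, -0.1333], "turn": [0, 0, 0.0075], "fingers": 0.3},
  {"delta_pos": [0, 0, -0.2333], "turn": [0, 0, 0.025], "fingers": 0.3},
  {"delta_pos": [0, 0, -0.3], "turn": [0, 0, 0.0625], "fingers": 0.3},
  {"delta_pos": [0.1, 0, -0.3], "turn": [0, 0, 0.1], "fingers": 0.3},
  {"delta_pos": [0.2, 0, -0.3], "turn": [0, 0, 0.1375], "fingers": 0.3},
  {"delta_pos": [0.2, 0, -0.3], "turn": [0, 0, 0.175], "fingers": 0.3},
  {"delta_pos": [0.2, 0, -0.3], "turn": [0, 0, 0.175], "fingers": 0.3},
])

```text
clock: 9.43
position: [0.3787, 0.1039, 0.2557]
ee_rot: [0.252, 0.968, -0.001, 0.001]
ft_force: [0.5, 0.4, -0.3]
grip_width: 0.701
grasp_force: 0.0
```

```bash
python3 g.py .623 .186 .26 64.7
python3 - <<'E'
from workcell import *
import cv2,numpy as np
ims=[]
for n,b in(("top",(130,260,220,350)),("side",(200,310,260,370))):
    c=camera(n);np.savez(n+"2.npz",**c);c=c["color"][b[0]:b[1],b[2]:b[3],::-1];ims.append(cv2.resize(c,(400,400),interpolation=cv2.INTER_CUBIC))
cv2.imwrite("pics/c.png",np.hstack(ims))
E
```

```text
t 9.425 p [0.3787 0.1039 0.2557] phi 150.8 q [ 1.04 -0.39 -1.13  1.95 -0.35  1.38  1.08] F [ 0.5  0.4 -0.3] w 0.701 g 0.0
d [-0.1731  0.1909 -0.0042] turn [7.0000e-04 2.9000e-03 1.5023e+00]
```

View pics/c.png

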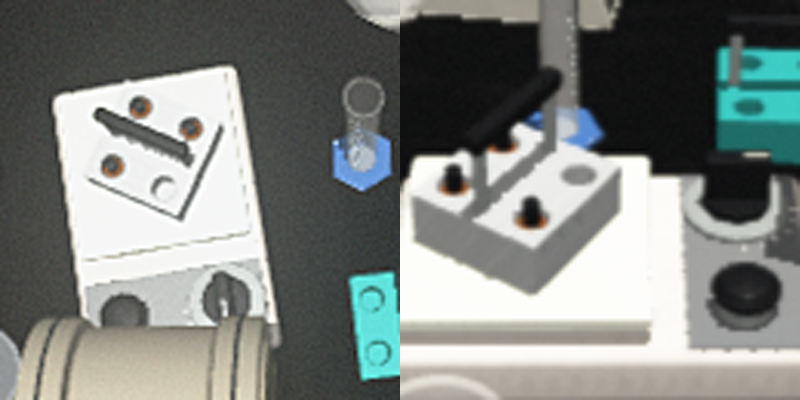

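The knob's bar at top crop (225,295) now points to the front, the stop at (745,290) in the side crop is up, and the block with its vials is unchanged. I'll measure the knob angle and the bar numerically.

Run:
```python
from h import *
for cn,roi in(("top2",(145,255,232,316)),("side2",(215,312,250,380))):
    c=load(cn);Q=cloud(c);x,y,z=np.moveaxis(Q,-1,0)
    B=np.zeros((400,640),bool);B[roi[0]:roi[1],roi[2]:roi[3]]=1
    for nm,m in(("knob",B&(z>.08)&(z<.1)&(x<.53)&(x>.46)&(y<.17)&(y>.09)),("bar",B&(z>.142)&(z<.17)&(c["color"].max(2)<110)&(x>.55)&(y>.1)),("stop",B&(z>.06)&(z<.08)&(c["color"].max(2)<110)&(x<.51)&(y>.18))):
        q=Q[m];r=cv2.minAreaRect((q[:,:2]*1000).astype(np.float32));print(cn,nm,len(q),np.round(r[0],1),np.round(r[1],1),round(r[2],1),"zmax",np.percentile(q[:,2],90).round(4))
```

```text
top2 knob 80 [498.  126.5] [38.8 14. ] 7.2 zmax 0.091
top2 bar 156 [622.8 183.4] [81.1 11.2] 65.1 zmax 0.1598
top2 stop 122 [489.3 214.3] [38.6 24.9] 86.3 zmax 0.0707
side2 knob 128 [497.3 129.8] [40.5 15.8] 5.1 zmax 0.0905
side2 bar 248 [624.  187.7] [84.8 13.8] 66.3 zmax 0.1591
side2 stop 216 [483.1 218.7] [39.  36.2] 60.0 zmax 0.0707
```

In the tool's units: 0.191 m / 0.6 = 0.3183, -0.173 m / 0.6 = -0.2883, 1.5 rad / 4 = 0.375.

move_arm([
  {"delta_pos": [-0.05, 0.0567, -0.0083], "turn": [0, 0, 0.0375], "fingers": 0.3},
  {"delta_pos": [-0.1, 0.1117, -0.0083], "turn": [0, 0, 0.075], "fingers": 0.3},
  {"delta_pos": [-0.15, 0.1667, -0.0083], "turn": [0, 0, 0.1125], "fingers": 0.3},
  {"delta_pos": [-0.2, 0.2217, -0.0083], "turn": [0, 0, 0.15], "fingers": 0.3},
  {"delta_pos": [-0.25, 0.2767, -0.0083], "turn": [0, 0, 0.1875], "fingers": 0.3},
  {"delta_pos": [-0.2883, 0.3183, -0.0083], "turn": [0, 0, 0.225], "fingers": 0.3},
  {"delta_pos": [-0.2883, 0.3183, -0.0083], "turn": [0, 0, 0.2625], "fingers": 0.3},
  {"delta_pos": [-0.2883, 0.3183, -0.0083], "turn": [0, 0, 0.3], "fingers": 0.3},
  {"delta_pos": [-0.2883, 0.3183, -0.0083], "turn": [0, 0, 0.3375], "fingers": 0.3},
  {"delta_pos": [-0.2883, 0.3183, -0.0083], "turn": [0, 0, 0.375], "fingers": 0.3},
  {"delta_pos": [-0.2883, 0.3183, -0.0083], "turn": [0, 0, 0.375], "fingers": 0.3},
  {"delta_pos": [-0.2883, 0.3183, -0.0083], "turn": [0, 0, 0.375], "fingers": 0.3},
])

```text
clock: 11.02
position: [0.6238, 0.1878, 0.26]
ee_rot: [0.841, 0.541, -0.0, -0.0]
ft_force: [0.9, -1.3, 0.2]
grip_width: 0.704
grasp_force: 0.0
```

```bash
python3 g.py .6235 .185 .143 65
```

```text
t 11.025 p [0.6238 0.1878 0.26  ] phi 65.4 q [ 0.26  0.54 -0.92  1.32  0.42  1.49 -1.05] F [ 0.9 -1.3  0.2] w 0.704 g 0.0
d [-0.0027  0.001   0.117 ] turn [-0.0009  0.      0.0077]
```

In the tool's units: 0.117 m / 0.6 = 0.195, 0.001 m / 0.6 = 0.0017, 0.005 rad / 4 = 0.0013.

move_arm([
  {"delta_pos": [-0.0033, 0.0017, 0.0667], "turn": [0, 0, 0.0013], "fingers": 0.3},
  {"delta_pos": [-0.0033, 0.0017, 0.1333], "turn": [0, 0, 0.0013], "fingers": 0.3},
  {"delta_pos": [-0.0033, 0.0017, 0.175], "turn": [0, 0, 0.0013], "fingers": 0.3},
  {"delta_pos": [-0.0033, 0.0017, 0.195], "turn": [0, 0, 0.0013], "fingers": 0.3},
  {"delta_pos": [-0.0033, 0.0017, 0.195], "turn": [0, 0, 0.0013], "fingers": 0.3},
  {"delta_pos": [-0.0033, 0.0017, 0.195], "turn": [0, 0, 0.0013], "fingers": 0.3},
])

```text
clock: 11.78
position: [0.6241, 0.1858, 0.145]
ee_rot: [0.844, 0.536, 0.001, 0.0]
ft_force: [1.3, 0.4, 0.2]
grip_width: 0.698
grasp_force: 0.0
```

```bash
python3 g.py .6235 .185 .143 65
python3 - <<'E'
from workcell import *
import cv2,numpy as np
ims=[]
for n,b in(("top",(130,260,220,350)),("side",(200,310,260,370))):
    c=camera(n)["color"][b[0]:b[1],b[2]:b[3],::-1];ims.append(cv2.resize(c,(400,400),interpolation=cv2.INTER_CUBIC))
cv2.imwrite("pics/d.png",np.hstack(ims))
E
```

```text
t 11.775 p [0.6241 0.1858 0.145 ] phi 64.9 q [ 0.26  0.61 -0.88  1.47  0.48  1.28 -1.11] F [1.3 0.4 0.2] w 0.698 g 0.0
d [-0.001  -0.0002  0.002 ] turn [ 0.0012 -0.0012 -0.002 ]
```

View pics/d.png

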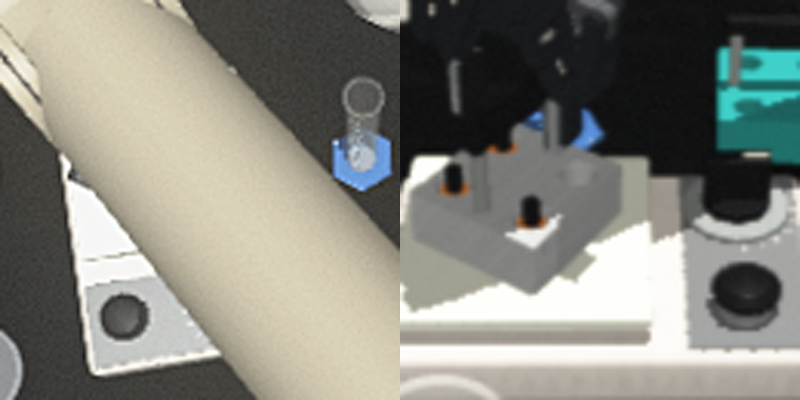

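In the side crop the fingers straddle the bar above the block at (500,180), and the vials are undisturbed. Next I close.

In the tool's units: 0.001 m / 0.6 = 0.0017.

move_arm([
  {"delta_pos": [0, 0, 0.0017], "turn": [0, 0, 0], "fingers": 0.7},
  {"delta_pos": [0, 0, 0.0017], "turn": [0, 0, 0], "fingers": 1},
  {"delta_pos": [0, 0, 0.0017], "turn": [0, 0, 0], "fingers": 1},
  {"delta_pos": [0, 0, 0.0017], "turn": [0, 0, 0], "fingers": 1},
  {"delta_pos": [0, 0, 0.0017], "turn": [0, 0, 0], "fingers": 1},
  {"delta_pos": [0, 0, 0.0017], "turn": [0, 0, 0], "fingers": 1},
], force=80)

```text
clock: 12.62
position: [0.6238, 0.1852, 0.143]
ee_rot: [0.844, 0.536, 0.0, 0.0]
ft_force: [3.4, -0.6, 1.7]
grip_width: 0.12
grasp_force: 78.3
```

In the tool's units: -0.103 m / 0.6 = -0.1717, -0.1 m / 0.6 = -0.1667.

move_arm([
  {"delta_pos": [0, 0, -0.0067], "turn": [0, 0, 0], "fingers": 1},
  {"delta_pos": [0, 0, -0.02], "turn": [0, 0, 0], "fingers": 1},
  {"delta_pos": [0, 0, -0.0367], "turn": [0, 0, 0], "fingers": 1},
  {"delta_pos": [0, 0, -0.0567], "turn": [0, 0, 0], "fingers": 1},
  {"delta_pos": [0, 0, -0.0767], "turn": [0, 0, 0], "fingers": 1},
  {"delta_pos": [0, 0, -0.0967], "turn": [0, 0, 0], "fingers": 1},
  {"delta_pos": [0, 0, -0.1167], "turn": [0, 0, 0], "fingers": 1},
  {"delta_pos": [0, 0, -0.1367], "turn": [0, 0, 0], "fingers": 1},
  {"delta_pos": [0, 0, -0.1533], "turn": [0, 0, 0], "fingers": 1},
  {"delta_pos": [0, 0, -0.1667], "turn": [0, 0, 0], "fingers": 1},
  {"delta_pos": [0, 0, -0.1717], "turn": [0, 0, 0], "fingers": 1},
  {"delta_pos": [0, 0, -0.1717], "turn": [0, 0, 0], "fingers": 1},
])

```text
clock: 14.12
position: [0.6235, 0.1854, 0.2458]
ee_rot: [0.844, 0.536, -0.0, 0.0]
ft_force: [-0.5, -0.3, -5.7]
grip_width: 0.124
grasp_force: 78.0
```

move_arm([
  {"delta_pos": [0, 0, 0], "turn": [0, 0, 0], "fingers": 1},
  {"delta_pos": [0, 0, 0], "turn": [0, 0, 0], "fingers": 1},
  {"delta_pos": [0, 0, 0], "turn": [0, 0, 0], "fingers": 1},
  {"delta_pos": [0, 0, 0], "turn": [0, 0, 0], "fingers": 1},
])

```text
clock: 14.62
position: [0.6235, 0.1854, 0.2457]
ee_rot: [0.844, 0.536, -0.0, 0.0]
ft_force: [0.2, -0.6, -6.4]
grip_width: 0.121
grasp_force: 78.0
```

```bash
python3 g.py
python3 - <<'E'
from workcell import *
from h import *
c=camera("side");im=c["color"][:,:,::-1];cv2.imwrite("pics/e.png",cv2.resize(im[160:310,230:400],None,fx=4,fy=4,interpolation=cv2.INTER_CUBIC)[:, :])
Q=cloud(c);x,y,z=np.moveaxis(Q,-1,0);B=(x>.53)&(x<.72)&(y>.09)&(y<.28)&(z>.185)&(z<.207)&(c["color"].min(2)>100)
q=Q[B];A=np.c_[q[:,:2]-q[:,:2].mean(0),np.ones(len(q))];print(len(q),np.linalg.lstsq(A,q[:,2],rcond=None)[0])
E
```

```text
t 14.625 p [0.6235 0.1854 0.2457] phi 64.8 q [ 0.26  0.54 -0.91  1.34  0.42  1.46 -1.06] F [ 0.2 -0.6 -6.4] w 0.121 g 77.96928405761719
1238 [ 0.02812544 -0.08457834  0.20022455]
```

View pics/e.png

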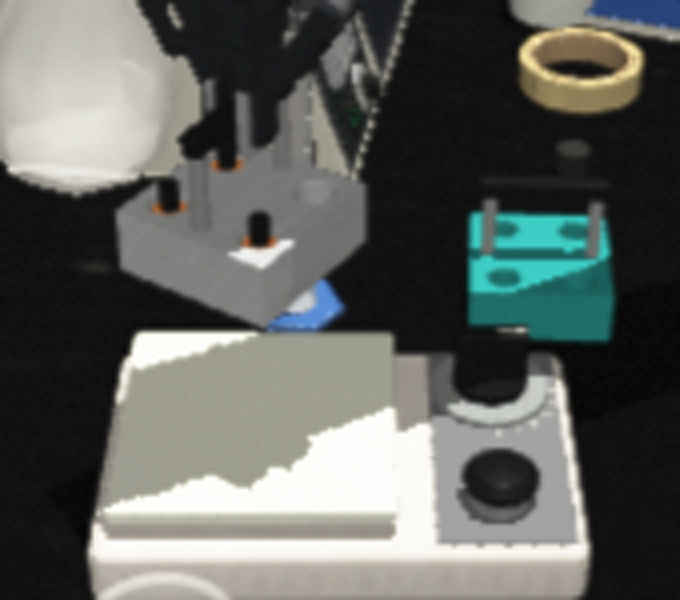

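The side view shows the block held above the plate with all three vials in place, the knob pointing to the front and the stop up. The plane fit included the block's sides, so I'll redo it robustly.

```bash
python3 g.py
python3 - <<'E'
from workcell import *
from h import *
c=camera("side");Q=cloud(c);x,y,z=np.moveaxis(Q,-1,0)
q=Q[(x>.54)&(x<.70)&(y>.1)&(y<.26)&(z>.19)&(z<.215)&(c["color"].min(2)>70)]
rng=np.random.default_rng(0);best=None
for _ in range(3000):
    p=q[rng.choice(len(q),3,0)];n=np.cross(p[1]-p[0],p[2]-p[0]);n/=np.linalg.norm(n)+1e-12
    if abs(n[2])<.9:continue
    m=abs((q-p[0])@n)<.0015
    if best is None or m.sum()>best.sum():best=m
b=q[best];s=np.linalg.svd(b-b.mean(0))[2][2];s*=np.sign(s[2])
print(len(q),best.sum(),b.mean(0).round(4),"n",s.round(4),"tilt",np.arccos(s[2]).round(4))
print(cv2.minAreaRect((b[:,:2]*1000).astype(np.float32)))
E
```

```text
t 14.675 p [0.6235 0.1854 0.2457] phi 64.8 q [ 0.26  0.54 -0.91  1.34  0.42  1.46 -1.06] F [ 0.1  0.1 -5.9] w 0.12 g 77.96816110610962
1177 695 [0.619  0.1935 0.2043] n [-0.0032 -0.0028  1.    ] tilt 0.0043
((622.7277221679688, 185.49038696289062), (93.60542297363281, 90.86953735351562), 63.92531204223633)
```

Tilt is 0.004 rad and the block top is at 0.204 m, so its underside is about 0.103 m above the plate. I'm handing in.

```bash
python3 -c "
from workcell import *
print(hand_in())"
```

```text
the job is handed in; nothing more can be done
None
```

The job is handed in, verdict not reported: the stop was pressed and sprang back, the knob is at zero against its end stop, and the block is held about 10 cm above the plate, level and steady, with all three vials in their wells.

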